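# Put three vases back on their own stands

### The job

The three celadon vases have been mixed up on their dark wooden stands: move them round, using the empty banding wheel (the round metal disc) as the parking place for one of them on the way, until the round vase stands on the round stand, the square one on the square stand and the oblong one on the oblong stand. Each must end upright in the middle of its stand, the square and oblong vases turned in line with their stands. Keep the vases upright, set them down gently without dropping them, and leave the tea bowl and the mountain model where they are.

Things in the scene. Friction and masses are not known exactly. Their poses are not given: they have to be found in the camera images.
- vase_round: The round celadon-glazed ceramic vase, 130 mm high, upright, about 0.2 to 0.4 kg. Origin at the centre of its underside, z up. Foot 50 mm across, belly 70 mm across; a round straight neck, 30 mm in diameter, from 90 to 124 mm above the underside, then a lip 35 mm across up to 130 mm. Starts on the square stand.
- vase_square: The square celadon-glazed ceramic vase, 130 mm high, upright, about 0.2 to 0.4 kg. Origin at the centre of its underside, z up. Square body 58 mm on a side (foot 52 mm), shoulder up to 91 mm; square neck 32 x 32 mm from 91 to 124 mm above the underside, its faces across x and y, then a lip 36 mm square up to 130 mm. Starts on the oblong stand.
- vase_oblong: The oblong celadon-glazed ceramic vase, 130 mm high, upright, about 0.2 to 0.4 kg. Origin at the centre of its underside, z up. Flat flask with rounded ends, body 94 mm along its x and 44 mm along its y (foot 78 x 40 mm), shoulder up to 92 mm; neck 50 mm along x and 24 mm along y, from 92 to 124 mm above the underside, then a lip 54 x 28 mm up to 130 mm. Starts on the round stand.
- stand_round: Round dark wooden display stand, fixed to the bench, 22 mm high with a flat top, 92 mm in diameter. Origin at the centre of its underside.
- stand_square: Square dark wooden display stand, fixed to the bench, 22 mm high with a flat top, 88 mm on a side, sides along its x and y. Origin at the centre of its underside.
- stand_oblong: Oblong dark wooden display stand, fixed to the bench, 22 mm high with a flat top, 116 mm along its x, 70 mm along its y. Origin at the centre of its underside.
- wheel: The empty banding wheel: a round aluminium disc 150 mm in diameter on a low iron foot, fixed and not turning; flat top 40 mm above its origin, which is at the centre of its underside.
- tea_bowl: White tea bowl on the bench, 84 mm across, 45 mm high, to be left alone. Origin at the centre of its underside.
- clay_model: Small olive-brown model of a three-peaked mountain, 88 mm across, 60 mm high, to be left alone. Origin at the centre of its underside.
Things that resemble listed ones, but are neither listed nor needed, are in the scene too. Leave any red look-alike of the vase_round alone.

How it is judged:
By the outcome, as a careful person would: the job done as asked, in the order asked, and still so for the second after the job is handed in, with the robot touching nothing.
It also fails if it takes over 109 s, if anything falls off the work surface, if the arm or the gripper's body presses on something with over 40 N, if the wrist force passes 120 N, or if a joint passes its speed limit or range.

### The arm

A 7-joint arm with a two-finger parallel gripper is mounted at the origin on the work surface. World frame = base frame: x ahead of the robot, y to its left, z up, the work surface at z = 0. Lengths are in m, angles in rad, forces in N, time in s.
With the tool pointing down it reaches from about 0.4 to 0.9 m from the base axis. Payload 5.6 kg.
Tool frame: the origin (TCP) lies midway between the tips of the shut fingers; the grasp point (between the pads) lies 19 mm behind it; z points along the fingers, y is the line along which they close (so a half turn about z gives the same grasp; the last joint's range is limited). The gripper opens to 92 mm and grips with 3 to 60 N. Pads are 20 mm wide; open, the fingers measure 128 mm over their backs; the gripper's body (75 mm by 189 mm) begins 69 mm behind the grasp point.
Start: joints at [-1.263, 0.468, -0.012, 1.603, 0.006, 1.071, -0.056], TCP at [0.223, 0.61, 0.215] pointing down, gripper open.
Joint ranges: [-2.53, 2.53], [-0.31, 2.02], [-1.57, 1.55], [0.28, 2.44], [-1.29, 4.43], [0.15, 1.84], [-2.92, 2.92]. Speed limits (rad/s): [2.57, 2.57, 3.14, 3.14, 3.14, 3.14, 3.14].

### API

Orientations are given as a 3x3 rotation matrix whose columns are the frame's x, y, z axes.
In Python, from station import env, effector, solver, viewer, workorder, search_frame, tip_of gives the robot as it stands. Calls block until the motion is done:
- env.reach(position, orientation): joint-space move of the TCP to a pose.
- env.movel(position, frame=None, rate=0.15): straight line of the TCP; frame=None keeps the orientation; rate is the mean speed in m/s.
- env.goto_joints(angles): joint-space move.
- effector.release() and effector.grasp(squeeze=None): open the fingers fully, or close them until they stop; squeeze is the grip in N (None keeps the last).
- env.pause(seconds).
- solver.inverse_kinematics(position, orientation): joint angles nearest the present ones, or None.
- env.sense(): the state.
- viewer.read_camera(name): name is "scene" or "top" or "wrist"; returns (picture, depth): 400x640x3 uint8, red, green, blue; 400x640 float32, m along the optical axis (not along the pixel's ray), 0 where there is no reading.
- viewer.camera_info(name): a dict with "intrinsics" (3x3 intrinsics, pixels), "eye" and "rotation" of the camera in the world; the wrist camera has in their place "T_tool_cam" (4x4, takes a point from camera to tool coordinates, whose origin is the TCP and whose axes are the flange's). Camera axes: x right, y up, looking along -z (the intrinsics and any distortion apply to the point x, -y, -z); pixel columns grow to the right and rows downward; lengths in m; the calibration is good to about 2 mm. The wrist camera is an equidistant fisheye: a pixel r from the principal point sees the ray r / f radians off the axis. A picture is of the moment at which its call begins: read the wrist's pose just before it. camera_info takes no time and is no camera call.
A pose or a line that the arm cannot do raises env.PlanningError and nothing moves.
- workorder.finish_job(): hands the job in; it is judged then, once.
Trained networks look in the newest picture that a camera, given by its name, has taken for a name from the list of things; names that differ only in an ending like _2 or _b are one class to them, and where a whole thing is asked for, a point or a joint stands for the part that bears it (a point fixed in the world has none). Each returns a list of dicts, best first, with "score" (0 to 1); they miss things now and then, are a little off and sometimes report something else, mostly with a low value. They report only what shows in the picture. A call takes as long as a camera call. They do not tell look-alikes from the thing itself.
- search_frame(camera, name): "at" ([x, y, z] in m, in world coordinates, good to about 4 mm: the middle of the surface that is visible of it).
- tip_of(camera, name): "at" ([x, y, z] in m, in world coordinates, good to about 4 mm: a listed point, or the origin of a listed thing).
The state is a dict: "t": time; "joint_positions": joint angles; "joint_velocities": joint speeds; "tau": joint torques, N m; "ee_pos": TCP position; "tcp_rot": TCP orientation; "wrist_force": force on the tool from outside, world axes, zero at the start; "moment": the same for the moment, N m; "gripper_width": finger opening in m; "grasp_force": force on a finger pad.
Only numpy, scipy, OpenCV 4.12 (cv2) and the standard library are available. Lean on these libraries where they do the work, as an engineer would, in place of code of your own. Each camera call takes 0.05 s, during which the arm holds its last target. There are 200 camera calls.

## Working session

There is one attempt and no reset: what is moved stays moved. The work goes in short steps, each a Python script; the robot and the scene stay as the last script left them, time stands still between calls to the robot, and variables do not carry over. Pictures are saved under pics/ and viewed, at most 14 in all, crops included, and the job is handed in when it is done.

```bash
ls; mkdir -p pics; python3 - <<'E'
from station import env, effector, solver, viewer, workorder, search_frame, tip_of
import cv2,numpy as np
s=env.sense();print(s['t'],s['ee_pos'],s['gripper_width'],s['tcp_rot'])
for c in ('top','scene'):
    p,d=viewer.read_camera(c);cv2.imwrite(f'pics/{c}0.png',p[...,::-1]);np.savez(f'{c}0.npz',p=p,d=d)
    print(c,viewer.camera_info(c))
    for n in ('vase_round','vase_square','vase_oblong','stand_round','stand_square','stand_oblong','wheel','tea_bowl','clay_model'):
        print(n,[(np.round(r['at'],3),round(r['score'],2)) for r in search_frame(c,n)],[(np.round(r['at'],3),round(r['score'],2)) for r in tip_of(c,n)])
E
```

```text
pics
0.0 [0.22319952 0.60984466 0.21362675] 0.09194377738419371 [[-9.39088386e-01  3.43675306e-01 -5.35282439e-04]
 [ 3.43675711e-01  9.39086808e-01 -1.72392948e-03]
 [-8.97953147e-05 -1.80288573e-03 -9.99998371e-01]]
top {'intrinsics': array([[482.12929151,   0.        , 321.46977927],
       [  0.        , 482.12929151, 204.81810242],
       [  0.        ,   0.        ,   1.        ]]), 'eye': array([0.25673563, 0.0848453 , 1.25902963]), 'rotation': array([[ 0.02626413,  0.98111309, -0.19164367],
       [-0.99959297,  0.02791171,  0.00590213],
       [ 0.01113976,  0.19141065,  0.98144682]])}
vase_round [(array([0.523, 0.32 , 0.102]), 0.98), (array([0.289, 0.406, 0.08 ]), 0.98), (array([0.382, 0.466, 0.081]), 0.94), (array([0.312, 0.238, 0.076]), 0.74), (array([0.4  , 0.285, 0.08 ]), 0.62)] [(array([0.285, 0.415, 0.002]), 0.97), (array([0.384, 0.48 , 0.   ]), 0.76), (array([ 0.411,  0.294, -0.001]), 0.7), (array([0.531, 0.33 , 0.021]), 0.68), (array([ 0.314,  0.246, -0.004]), 0.58)]
vase_square [(array([0.628, 0.006, 0.108]), 0.58)] [(array([0.643, 0.004, 0.023]), 0.83)]
vase_oblon
[... 1762 characters left out ...]
]
stand_round [(array([ 0.517, -0.311,  0.023]), 0.8)] [(array([ 0.492, -0.332,  0.003]), 0.69)]
stand_square [(array([0.561, 0.341, 0.027]), 0.95), (array([0.549, 0.333, 0.1  ]), 0.7), (array([ 0.517, -0.312,  0.022]), 0.16)] [(array([0.648, 0.002, 0.018]), 0.48)]
stand_oblong [(array([0.67 , 0.004, 0.02 ]), 0.9)] [(array([ 0.645, -0.005, -0.006]), 0.88)]
wheel [(array([0.465, 0.015, 0.042]), 0.86)] [(array([0.455, 0.01 , 0.   ]), 0.94)]
tea_bowl [(array([ 0.672, -0.194,  0.028]), 0.71), (array([0.658, 0.015, 0.094]), 0.47)] [(array([ 0.683, -0.18 , -0.004]), 0.76)]
clay_model [(array([0.71 , 0.239, 0.016]), 0.82)] [(array([0.706, 0.234, 0.002]), 0.66), (array([0.534, 0.331, 0.025]), 0.34)]
```

View pics/top0.png

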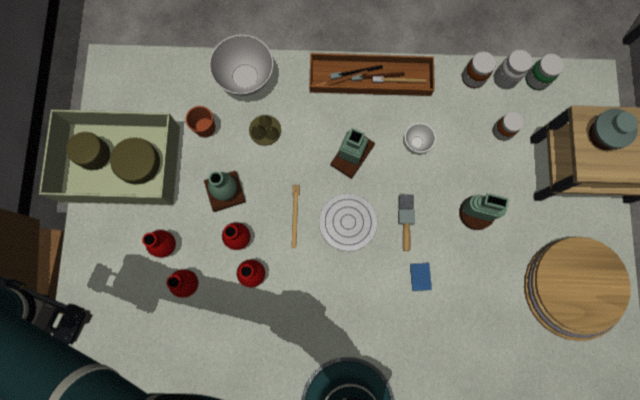

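View pics/scene0.png

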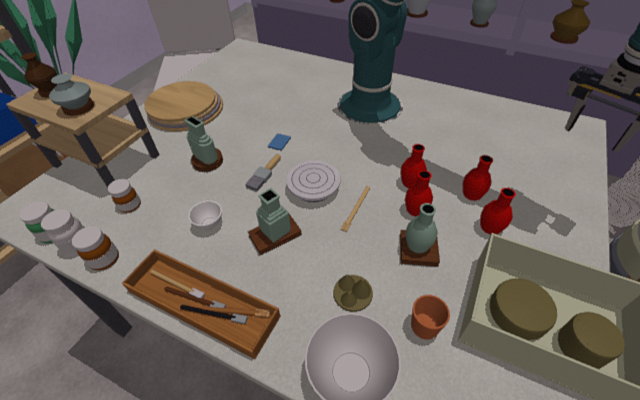

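Celadon round vase is at top (223,185). Its only look-alikes are the red ones at (160,243), (236,236), (182,283) and (251,272), so I choose (223,185). The square vase is at (353,142), the oblong at (488,205), the wheel at (348,222). A further celadon piece at (615,128) stands on the shelf and is not listed. Next I fit poses from the fused depth.

```bash
cat > meas.py <<'E'
import numpy as np,cv2
from station import viewer
def cloud(c,p,d):
    i=viewer.camera_info(c);K=i['intrinsics'];v,u=np.mgrid[0:400,0:640]
    X=np.stack([(u-K[0,2])/K[0,0]*d,-(v-K[1,2])/K[1,1]*d,-d],-1)
    return X@i['rotation'].T+i['eye']
def rect(q):
    (c,wh,a)=cv2.minAreaRect((q*1000).astype(np.float32)); return np.round(c,1),np.round(wh,1),round(a,1)
E
python3 - <<'E'
from meas import *
C={c:(lambda f:(cloud(c,f['p'],f['d']),f['p'].astype(int),f['d']))(np.load(c+'0.npz')) for c in('top','scene')}
cv2.imwrite('pics/crop.png',np.hstack([cv2.resize(C['top'][1][y:y+60,x:x+60].astype(np.uint8)[...,::-1],(260,260),interpolation=cv2.INTER_CUBIC) for x,y in((193,160),(323,120),(455,180))]))
for n,xy in dict(round_on_sq=(.532,.332),square_on_obl=(.645,.001),obl_on_round=(.493,-.331),wheel=(.453,.01)).items():
    for nm,lo,hi,r in(('lip',.146,.16,.05),('stand',.0185,.026,.075),('disc',.036,.044,.09)):
        if (nm=='disc')!=(n=='wheel'): continue
        al=[]
        for c in C:
            P,p,d=C[c]
            m=(d>0)&(np.hypot(P[...,0]-xy[0],P[...,1]-xy[1])<r)&(P[...,2]>lo)&(P[...,2]<hi)
            q=P[m];al.append(q[:,:2]);
            if len(q)>5: print(n,nm,c,len(q),rect(q[:,:2]),np.round(np.median(q[:,2]),4))
        q=np.vstack(al);print('   both',rect(q),np.round(cv2.minEnclosingCircle((q*1000).astype(np.float32)),1) if 0 else [np.round(x,1) for x in cv2.minEnclosingCircle((q*1000).astype(np.float32))])
E
```

```text
round_on_sq lip top 157 (array([531.2, 329.9]), array([32.9, 31.7]), 2.6) 0.1533
round_on_sq lip scene 161 (array([531.1, 329.9]), array([31.6, 33.1]), 71.8) 0.1512
   both (array([530.9, 329.8]), array([34.3, 31.8]), 11.2) [array([531. , 329.8]), np.float64(17.4)]
round_on_sq stand top 422 (array([531.1, 335. ]), array([88.4, 88.3]), 19.9) 0.0228
round_on_sq stand scene 573 (array([531.1, 334.5]), array([90. , 87.7]), 19.8) 0.0213
   both (array([530.9, 334.9]), array([90. , 88.5]), 19.8) [array([531.1, 333.7]), np.float64(60.2)]
square_on_obl lip top 212 (array([643.6,   1.5]), array([35.6, 36.1]), 67.8) 0.1526
square_on_obl lip scene 208 (array([643.4,   1.8]), array([37. , 36.6]), 69.1) 0.1514
   both (array([643.4,   1.8]), array([37. , 36.6]), 69.1) [array([642.6,   1.5]), np.float64(25.1)]
square_on_obl stand top 402 (array([642.8,  -1.6]), array([ 69.8, 117. ]), 57.8) 0.0224
square_on_obl stand scene 532 (array([643.7,  -0.9]), array([ 70.6, 115.7]), 56.2) 0.0214
   both (array([643.1,  -1.6]), array([ 70.9, 116.9]), 57.3) [array([642.7,  -1.2]), np.float64(65.6)]
obl_on_round lip top 272 (array([ 495.7, -332.7]), array([54. , 30.1]), 76.3) 0.1526
obl_on_round lip scene 139 (array([ 494.5, -331.9]), array([55.2, 28.1]), 78.2) 0.1514
   both (array([ 495.6, -332.3]), array([55.4, 30.7]), 77.8) [array([ 494.7, -332.2]), np.float64(29.8)]
obl_on_round stand top 265 (array([ 483.6, -320.3]), array([90.7, 59.9]), 36.8) 0.0223
obl_on_round stand scene 209 (array([ 497. , -325.9]), array([75.4, 89.1]), 54.6) 0.0214
   both (array([ 492.5, -329.2]), array([87.6, 90.8]), 77.9) [array([ 491.6, -330.6]), np.float64(47.0)]
wheel disc top 2282 (array([453.5,   9.1]), array([146.9, 147.3]), 46.1) 0.0409
wheel disc scene 1643 (array([453.6,   9.4]), array([149.5, 147.7]), 47.6) 0.0397
   both (array([453.6,   9.3]), array([149.5, 147.8]), 47.6) [array([452.9,   9.1]), np.float64(76.2)]
```

View pics/crop.png

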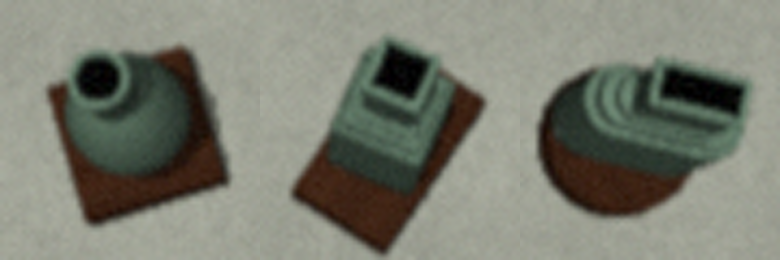

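The fits match the listed sizes to about 1–2 mm, and the crop confirms the round, square and oblong celadon vases. Plan: round→wheel, square→square stand, oblong→oblong stand, round→round stand.

```bash
cat > act.py <<'E'
import numpy as np
from station import env, effector, solver, viewer
H=0.094; UP=0.30
def F(deg):
    a=np.radians(deg);c,s=np.cos(a),np.sin(a)
    return np.array([[-s,c,0],[c,s,0],[0,0,-1.]])
def log(m):
    s=env.sense();print(m,'t',round(s['t'],1),'p',np.round(s['ee_pos'],4),'w',round(s['gripper_width'],4),'F',np.round(s['wrist_force'],1),'g',np.round(s['grasp_force'],1));return s
def pick(xy,base,deg,joint=True):
    if joint: env.reach([*xy,UP],F(deg))
    else: env.movel([*xy,UP],F(deg),rate=.3)
    env.movel([*xy,base+H+.05],rate=.25); env.movel([*xy,base+H],rate=.1); log('at')
    effector.grasp(20); log('gripped')
    env.movel([*xy,base+H+.015],rate=.06); env.movel([*xy,UP],rate=.2); return log('lifted')
def place(xy,base,deg):
    env.movel([*xy,UP],F(deg),rate=.22); env.movel([*xy,base+H+.03],rate=.2); env.movel([*xy,base+H+.004],rate=.06)
    env.pause(.2); f0=log('above')['wrist_force'][2]
    for k in range(8):
        z=base+H+.003-.001*k
        env.movel([*xy,z],rate=.02); env.pause(.05)
        if env.sense()['wrist_force'][2]-f0>1.0: break
    log('down k=%d'%k); effector.release(); env.pause(.1)
    env.movel([*xy,base+H+.05],rate=.15); env.movel([*xy,UP],rate=.3); log('clear')
E
python3 - <<'E'
from act import *
import cv2
pick((.531,.330),.022,32)
place((.4535,.0092),.040,0)
p,d=viewer.read_camera('scene');cv2.imwrite('pics/s1.png',p[...,::-1])
E
```

```text
at t 4.8 p [0.5314 0.3302 0.1165] w 0.0916 F [-0.2  0.2  0.8] g 0.0
gripped t 5.8 p [0.5309 0.3299 0.116 ] w 0.031 F [-0.9 -0.8  0.7] g 20.0
lifted t 7.2 p [0.5303 0.3296 0.2985] w 0.0306 F [ 0.1 -0.8 -2.8] g 20.0
above t 10.4 p [0.4537 0.0092 0.1383] w 0.0307 F [ 0.4 -0.7 -1. ] g 20.0
down k=4 t 11.9 p [0.4541 0.0092 0.1338] w 0.0312 F [-1.3  0.   6.8] g 20.0
clear t 14.0 p [0.453  0.0093 0.2993] w 0.092 F [ 0.5 -0.2 -0.4] g 0.0
```

```bash
python3 - <<'E'
from act import *
import cv2
pick((.6435,.0016),.022,-21.5,False)
place((.531,.3349),.022,19.8)
p,d=viewer.read_camera('scene');cv2.imwrite('pics/s2.png',p[...,::-1])
E
```

```text
at t 16.2 p [0.6439 0.0014 0.1163] w 0.0917 F [-0.1 -0.  -0.3] g 0.0
gripped t 17.1 p [0.6434 0.0016 0.116 ] w 0.0355 F [-0.9 -0.2  0.8] g 20.0
lifted t 18.5 p [0.6426 0.0018 0.2985] w 0.0357 F [ 0.1 -0.8 -3.1] g 20.0
above t 21.9 p [0.5313 0.335  0.1204] w 0.0359 F [-0.4 -0.3 -3.2] g 20.0
down k=4 t 23.4 p [0.5312 0.3352 0.116 ] w 0.0355 F [-2.  -1.3  6. ] g 20.0
clear t 25.6 p [0.5305 0.3347 0.2991] w 0.0919 F [-0.1 -0.1 -1.1] g 0.0
```

View pics/s2.png

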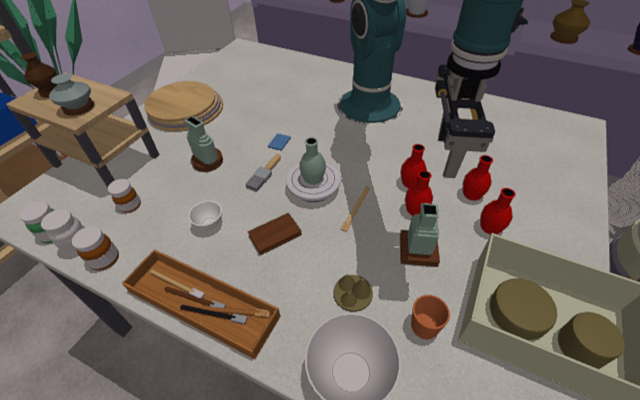

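The square vase now stands on the square stand (425,235), the round one is on the wheel (312,165), and the oblong stand (275,233) is bare. Both cameras see these clear of the arm, so I check the placement and the bare stand numerically.

```bash
cat >> meas.py <<'E'
def check(items,pics=True):
    C={}
    for c in('top','scene'):
        p,d=viewer.read_camera(c);C[c]=(cloud(c,p,d),d)
    for n,xy,lo,hi,r in items:
        al=[]
        for c,(P,d) in C.items():
            m=(d>0)&(np.hypot(P[...,0]-xy[0],P[...,1]-xy[1])<r)&(P[...,2]>lo)&(P[...,2]<hi)
            q=P[m];al.append(q[:,:2])
            if len(q)>5: print(n,c,len(q),*rect(q[:,:2]),np.round(np.median(q[:,2]),4))
        q=np.vstack(al)
        if len(q)>5:
            o,R=cv2.minEnclosingCircle((q*1000).astype(np.float32));print('   both',*rect(q),'circ',np.round(o,1),round(R,1))
E
python3 - <<'E'
from meas import *
check([('sqlip',(.531,.335),.146,.16,.05),('sqstand',(.531,.335),.0185,.026,.075),('sqbody',(.531,.335),.05,.11,.06),('oblstand',(.643,-.0015),.0185,.026,.075),('rlip',(.4535,.0092),.164,.178,.05)])
E
```

```text
sqlip top 105 [535.1 325.3] [35.9 17.1] 21.6 0.1533
sqlip scene 236 [531.6 334.4] [37.1 35.9] 17.1 0.1514
   both [531.6 334.3] [37.1 36.2] 17.1 circ [531.3 334.1] 23.8
sqstand top 254 [537.6 315.9] [88.5 48. ] 19.6 0.0223
sqstand scene 501 [532.3 335.7] [88.4 87.5] 18.6 0.0213
   both [531.5 334.7] [89.7 87.6] 19.6 circ [532.1 334.4] 59.6
sqbody top 224 [536.2 315.2] [61.2 29. ] 6.3 0.0961
sqbody scene 651 [533.3 334.3] [57.9 58.2] 18.3 0.0898
   both [532.3 333.9] [60.2 58.3] 18.3 circ [533.1 333.4] 38.6
oblstand top 944 [642.8  -1.6] [ 70.1 116.5] 57.7 0.0224
oblstand scene 1045 [642.8  -1.8] [ 72.3 115.7] 57.3 0.0214
   both [642.8  -1.8] [ 72.3 116.5] 57.3 circ [642.7  -1.1] 66.4
rlip top 167 [455.2   9.4] [32.7 31.8] 46.3 0.171
rlip scene 102 [454.3  10.4] [32.2 30. ] 27.3 0.1694
   both [454.5   9.3] [32.6 32.5] 28.9 circ [454.5   9.6] 17.2
```

```bash
python3 - <<'E'
from act import *
from meas import check
import cv2
pick((.495,-.3323),.022,-12.6,True)
place((.6428,-.0016),.022,57.4)
env.movel([.40,-.15,.33],F(0),rate=.3)
p,d=viewer.read_camera('scene');cv2.imwrite('pics/s3.png',p[...,::-1])
check([('obllip',(.643,-.0015),.146,.16,.05),('oblbody',(.643,-.0015),.05,.11,.06),('rstand',(.492,-.3305),.0185,.026,.06),('rlip',(.4535,.0092),.164,.178,.05),('sqlip',(.531,.335),.146,.16,.05),('sqbody',(.531,.335),.05,.11,.06),('sqstand',(.531,.335),.0185,.026,.075)])
E
```

```text
at t 29.4 p [ 0.495  -0.3327  0.1162] w 0.0924 F [0.4 0.2 1.1] g 0.0
gripped t 30.4 p [ 0.4949 -0.3323  0.116 ] w 0.0279 F [-0.5 -0.   0.7] g 20.0
lifted t 31.8 p [ 0.4945 -0.3316  0.2988] w 0.0276 F [-1.2  0.1 -3.9] g 20.0
above t 35.3 p [ 0.6431 -0.0016  0.1204] w 0.0275 F [ 0.1  0.1 -2.8] g 20.0
down k=4 t 36.8 p [ 0.6432 -0.0017  0.116 ] w 0.0274 F [-2.  -0.1  6. ] g 20.0
clear t 39.0 p [ 0.6423 -0.0014  0.2991] w 0.0918 F [-0.4  0.  -0.3] g 0.0
obllip top 251 [645.5  -2.8] [28. 55.] 55.7 0.1526
obllip scene 246 [644.5  -2. ] [28.8 54. ] 58.6 0.1514
   both [645.1  -2.4] [28.9 55.3] 58.6 circ [643.6  -3.8] 29.1
oblbody top 321 [ 6.421e+02 -6.000e-01] [44.1 88.7] 56.8 0.0958
oblbody scene 775 [647.1   0.8] [38.4 92.7] 54.6 0.0879
   both [644.4  -1.9] [44.5 93.9] 56.8 circ [643.8  -2.9] 47.0
rstand scene 483 [ 493.4 -331.1] [88.  91.1] 24.3 0.0214
   both [ 493.4 -331.1] [88.  91.1] 24.3 circ [ 491.7 -331.8] 46.8
rlip top 166 [454.6   9.7] [32.6 32. ] 73.0 0.1709
rlip scene 102 [454.8  10.6] [31.1 30.1] 26.7 0.1696
   both [454.5  10. ] [32.6 32.8] 86.3 circ [453.9   9.7] 17.5
sqlip top 228 [531.1 334.1] [35.6 35.9] 20.6 0.1533
sqlip scene 236 [532.  334.5] [38.  35.7] 17.4 0.1514
   both [532.1 334.5] [38.5 36.3] 19.7 circ [532.1 334.5] 24.7
sqbody top 356 [531.3 333.7] [59.8 58.2] 19.0 0.0962
sqbody scene 659 [532.8 334.2] [58.5 58.3] 18.4 0.0901
   both [531.9 333.9] [60.5 58.5] 18.4 circ [532.  333.6] 39.4
sqstand top 387 [531.1 335. ] [88.3 88.5] 19.5 0.0225
sqstand scene 517 [531.7 335.3] [88.2 87.2] 18.6 0.0213
   both [531.2 335.1] [88.7 88.5] 19.5 circ [531.2 334. ] 60.4
```

View pics/s3.png

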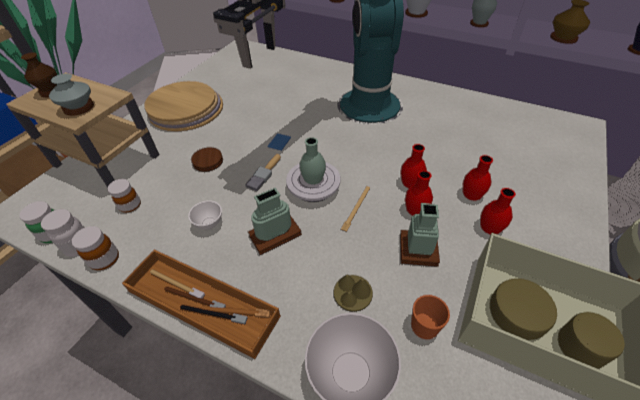

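The oblong vase sits on its stand (272,220) and the square on its own (424,235). The round stand (207,159) is bare, and the round vase is on the wheel (312,165). Last move.

```bash
python3 - <<'E'
from act import *
from meas import check
import cv2
pick((.4543,.0097),.040,0,False)
place((.4923,-.3309),.022,-34)
env.movel([.42,-.08,.33],F(0),rate=.3)
p,d=viewer.read_camera('scene');cv2.imwrite('pics/s4.png',p[...,::-1])
check([('rlip',(.492,-.331),.146,.16,.05),('rstand',(.492,-.3305),.0185,.026,.06),('rbody',(.492,-.331),.05,.1,.05),('obllip',(.643,-.0015),.146,.16,.05),('sqlip',(.531,.335),.146,.16,.05)])
log('end')
E
```

```text
at t 42.3 p [0.4549 0.0096 0.1346] w 0.0915 F [ 0.7  0.6 -0.1] g 0.0
gripped t 43.3 p [0.4542 0.0097 0.134 ] w 0.0312 F [-1.2  1.1  0.6] g 20.0
lifted t 44.6 p [0.4535 0.0097 0.2989] w 0.031 F [ 0.4 -0.7 -1.2] g 20.0
above t 48.0 p [ 0.4925 -0.3311  0.1203] w 0.0308 F [-0.3 -0.9 -2.3] g 20.0
down k=3 t 49.2 p [ 0.4923 -0.331   0.1161] w 0.0311 F [-0.4 -0.9 -1.3] g 20.0
clear t 51.4 p [ 0.4921 -0.3303  0.2991] w 0.0923 F [ 0.   0.5 -0.8] g 0.0
rlip top 80 [ 492.  -338.3] [18.  32.6] 83.1 0.1526
rlip scene 81 [ 491.2 -330.5] [32.6 30.3] 28.9 0.1512
   both [ 491.9 -330.9] [30.8 33.2] 11.7 circ [ 491.9 -330.3] 18.2
rstand top 8 [ 469.1 -368.8] [ 2.1 16.5] 56.8 0.0217
rstand scene 248 [ 498.1 -326. ] [72.4 89.3] 44.5 0.0214
   both [ 495.5 -330.3] [85.8 90.2] 19.7 circ [ 493.1 -331.4] 45.6
rbody top 19 [ 475.5 -354.5] [ 8.9 23.6] 49.1 0.0883
rbody scene 394 [ 500.6 -318.3] [45.4 67.9] 57.1 0.0794
   both [ 496.7 -329.1] [62.2 67.5] 0.4 circ [ 493.3 -329.3] 36.1
obllip top 249 [644.3  -2. ] [27.9 55.6] 57.2 0.1529
obllip scene 244 [644.2  -2.5] [29.7 54. ] 54.8 0.1513
   both [644.4  -2.6] [29.7 55.5] 54.8 circ [643.8  -2.4] 29.3
sqlip top 228 [531.5 334.2] [35.8 36.3] 18.2 0.153
sqlip scene 236 [531.8 334.3] [37.  36.1] 18.3 0.1514
   both [531.8 334.3] [37.  36.2] 18.5 circ [531.8 334.3] 23.9
end t 52.5 p [ 0.4201 -0.0815  0.3296] w 0.0924 F [ 0.3 -0.1 -1. ] g 0.0
```

View pics/s4.png

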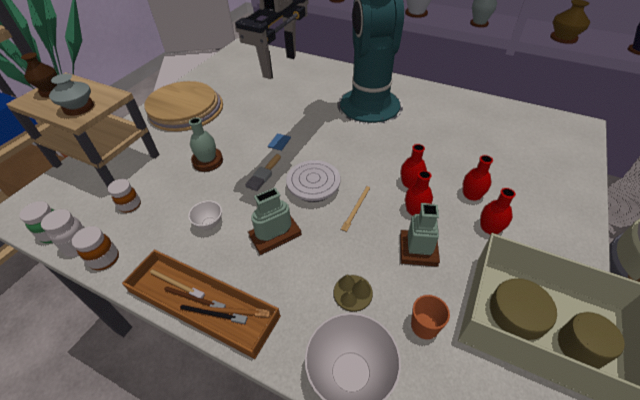

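The round vase is on the round stand (204,145), the oblong on the oblong stand (272,220) and the square on the square stand (424,235). All three stand upright within about 2 mm of centre and about 3° of line. The tea bowl and mountain model have not moved.

```bash
python3 -c "
from station import workorder
print(workorder.finish_job())"
```

```text
the job is handed in; nothing more can be done
None
```

All three vases stand upright on their matching stands, within about 2 mm of centre and about 3° of line, the round one having been parked on the wheel on the way; I handed the job in at about 53 s.

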